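# Seat a casting in its checking fixture and press the green check pin

## Robot

A 6-joint arm with a two-finger parallel gripper is mounted at the origin on the work surface. World frame = base frame: x ahead of the robot, y to its left, z up, the work surface at z = 0. Lengths are in m, angles in degrees, forces in N, time in s.
With the tool pointing down it reaches from about 0.25 to 0.725 m from the base axis. Payload 9.7 kg.
Tool frame: the origin (TCP) lies at the very end of the fingers, on their centre line; the grasp point (between the pads) lies 19 mm behind it; z points along the fingers, y is the direction in which the jaws open and shut (so a half turn about z gives the same grasp; the last joint's range is limited). The gripper opens to 85 mm and grips with 20 to 120 N. Pads are 22 mm wide; open, the fingers measure 114 mm over their backs; the gripper's body (76 mm by 85 mm) begins 54 mm behind the grasp point. The pads swing forward as they close: fully open they stand 13 mm farther back than shut.
Start: joints at [-71.104, 4.979, 10.078, 95.1, 0, 90], TCP at [0.178, -0.52, 0.231] pointing down, gripper open.
Joint ranges: [-179.16, 179.16], [-48.56, 103.87], [-65.8, 70.77], [-126.05, 130.52], [-82.76, 87.17], [-180, 180]. Speed limits (degrees/s): [127.2, 127.2, 147.25, 180, 180, 180].

## Interface

Orientations are given as [roll, pitch, yaw] about the fixed x, y, z axes, in that order (R = Rz(yaw) Ry(pitch) Rx(roll)).
In Python, from workcell import bot gives the robot as it stands.
- The arm moves only by the shell command python3 -m pendant 'ROWS' [FORCE]. ROWS is JSON, a list that holds one entry, the list of rows, each a list of 7 numbers: the shift along the tool's x, y, z in cm, then the turn, a rotation vector about the tool's x, y, z in rad, then the opening in per cent of the stroke, from 0 (shut) to 100 (fully open). In form: [[[dx, dy, dz, ax, ay, az, gripper], ...]]. A call has 1 to 5 rows; each row shifts and turns the pose as measured when the row begins, along the tool's axes as they then stand; what a row does not reach is not made up. A row lasts 1/12 s, in which the tool goes at most 41.7 mm and 7.16 degrees, less where a joint would pass 70% of its speed; a pose out of reach is approached as far as the arm can. A call with a gripper value outside its range is refused whole. The fingers move at their own pace and stop on an object; FORCE is the grip in N (left out, the last holds). Time passes only in rows, so rows that do not move let the fingers close. It gives the time, the measured TCP pose, the force and the opening at its end, in the units of the state.
- bot.get_obs(): the state, without advancing time (a new reading comes with each control period).
- bot.camera(name): name is "side" or "top"; returns the picture (384x512x3 uint8, red, green, blue); there is no depth.
- bot.get_calibration(name): a dict with "intrinsics" (3x3 intrinsics, pixels), "pose" (4x4, takes a point from camera to world coordinates). Camera axes: x right, y down, z forward; pixel columns grow to the right and rows downward; lengths in m; the calibration is good to about 2 mm. A picture is of the moment at which its call begins. get_calibration takes no time and is no camera call.
- bot.job_done(): hands the job in, once; it reports no verdict.
Trained networks look in the newest picture that a camera, given by its name, has taken for a name from the list of things; names that differ only in an ending like _2 or _b are one class to them, and where a whole thing is asked for, a point or a joint stands for the part that bears it (a point fixed in the world has none). Each returns a list of dicts, best first, with "confidence" (0 to 1); they miss things now and then, are a little off and sometimes report something else, mostly with a low value. They report only what shows in the picture. A call takes as long as a camera call. They do not tell look-alikes from the thing itself.
- bot.masks_of(camera, thing): "pixels" (384x512 bool, what is visible of it) and "extent" ([left, top, right, bottom] in pixels, round what is visible of it).
- bot.mark_of(camera, thing): "uv" ([column, row] in pixels: a listed point, or the origin of a listed thing).
The state is a dict: "time": time; "q": joint angles; "qd": joint speeds; "joint_efforts": joint torques, N m; "ee_pos": TCP position; "tcp_rot": TCP orientation; "wrist_force": force on the tool from outside, world axes, zero at the start; "torque": the same for the moment, N m; "opening": finger opening in m.
Only numpy, scipy, OpenCV 4.12 (cv2) and the standard library are available. Lean on these libraries where they do the work, as an engineer would, in place of code of your own. Each camera call takes 0.05 s, during which the arm holds its last target. There are 200 camera calls.

## Task

Check the cast bracket in the checking fixture: with closed fingertips, gently push it by its heel along the guide rails until it is fully home against the blue stop block, and only then press the green-capped check pin gently all the way down and let it spring back up. Do not touch the red, yellow or blue pins, lift nothing, disturb none of the loose things around, and finish with the hand clear of everything.

Things in the scene. Friction and masses are not known exactly. Their poses are not given: they have to be found in the camera images.
- fixture: fixed checking fixture: cream plate 260 (x) by 380 mm (y), top 30 mm above the table; origin centre of underside, z up. Two dark rails, 12 mm above the plate, run along y from -90 to 110 mm, inner faces at x = 15 and 75 mm. Four check pins stand along y at x = -70 mm, 80 mm apart, in any order. Two opened toggle clamps stand at x above 90 mm, y about -70 and 100 mm, 64 mm above the plate
- stop_face (a point): middle, 6 mm above the plate, of the face the bracket comes to rest against: the +y face of the blue stop block that closes the channel at its -y end (76 mm along x, 22 mm along y, 34 mm above the plate); axes as the fixture's
- bracket: loose aluminium casting, about 0.35 kg, between the rails (2 mm play each side), 20 to 45 mm short of the stop: foot 56 (x) by 110 (y) by 12 mm, heel upright at its +y end 44 mm wide, 12 mm thick, 49 mm high, curved arm with a bored boss towards -y, 78 mm high; origin centre of underside, axes as the fixture's. Slides with 1 to 5 N
- bracket_heel (a point): middle of the flat outer (+y) face of the bracket's heel, 30 mm above the plate: the place to push, towards the fixture's -y
- bracket_toe (a point): middle of the bracket's -y end face, 6 mm above the plate; fully home when it meets stop_face
- pin_green (a joint): how far the green pin is pressed, m: 0 up, 0.010 fully down; its spring takes 2 N to start and 6 N fully down, then a hard end stop; it returns by itself when released
- pin_green_top (a point): centre of the green cap's flat top, which moves with the pin; 80 mm above the table when up
- pin_green_base: steel bush 36 mm across at its flange, 28 mm high, with a spring check pin on top: a green round cap, 28 mm across and 10 mm thick, whose flat top stands 50 mm above this origin (centre of the bush's underside, on the fixture plate); this is the pin to press
- pin_red_base: steel bush 36 mm across at its flange, 28 mm high, with a spring check pin on top: a red round cap, 28 mm across and 10 mm thick, whose flat top stands 50 mm above this origin (centre of the bush's underside, on the fixture plate); not to be touched
- pin_yellow_base: steel bush 36 mm across at its flange, 28 mm high, with a spring check pin on top: a yellow round cap, 28 mm across and 10 mm thick, whose flat top stands 50 mm above this origin (centre of the bush's underside, on the fixture plate); not to be touched
- pin_blue_base: steel bush 36 mm across at its flange, 28 mm high, with a spring check pin on top: a blue round cap, 28 mm across and 10 mm thick, whose flat top stands 50 mm above this origin (centre of the bush's underside, on the fixture plate); not to be touched
- spare_bracket: a second, identical casting lying on the table to the left of the fixture; origin at the centre of its underside; leave alone
- puck: red plastic puck, 34 mm across, 20 mm high, standing on the fixture plate beyond the stop block; origin at the centre of its underside; leave alone
- wrench: steel wrench, 170 mm long, lying on the table to the right of the fixture; origin near its middle; leave alone
- plug_gauge: brass and steel plug gauge, 32 mm across, 80 mm high, standing on the table to the left; origin at the centre of its underside; leave alone
- oil_can: can with a yellow label, 56 mm across, 100 mm high, standing on the table to the right; origin at the centre of its underside; leave alone
Things that resemble listed ones, but are neither listed nor needed, are in the scene too. What is shaped like the bracket but purple is not meant.

How it is judged:
By the outcome, as a careful person would: the job done as asked, in the order asked, and still so for the second after the job is handed in, with the robot touching nothing.
It also fails if it takes over 42 s, if anything falls off the work surface, if the arm or the gripper's body presses on something with over 40 N, if the wrist force passes 120 N, or if a joint passes its speed limit or range.

## Working session

There is one attempt and no reset: what is moved stays moved. The work goes in short steps, Python scripts to look and compute and a shell command to move; the robot and the scene stay as the last step left them, time stands still between calls to the robot, and variables do not carry over. Pictures are saved under pics/ and viewed, about 8 in all and at most 12, crops included, and the job is handed in when it is done.

```bash
mkdir -p pics; ls; cat > h.py <<'E'
import numpy as np, cv2
from workcell import bot
def save(c,n):
    im=bot.camera(c); cv2.imwrite(f'pics/{n}.png',im[:,:,::-1]); return im
def proj(c,P):
    k=bot.get_calibration(c);T=np.linalg.inv(np.array(k['pose']));p=T[:3,:3]@np.array(P)+T[:3,3];u=np.array(k['intrinsics'])@p;return u[:2]/u[2]
def ray(c,uv):
    k=bot.get_calibration(c);T=np.array(k['pose']);d=T[:3,:3]@np.linalg.solve(np.array(k['intrinsics']),[uv[0],uv[1],1]);return T[:3,3],d
def atz(c,uv,z):
    o,d=ray(c,uv);return o+d*(z-o[2])/d[2]
E
python3 - <<'E'
from h import *
a=save('top','a');b=save('side','b')
o=bot.get_obs();print(o['time'],o['ee_pos'],o['tcp_rot'],o['wrist_force'],o['opening'])
for c in('top','side'):print(c,np.round(bot.get_calibration(c)['pose'],3).tolist())
Z=dict(pin_green_top=.08,pin_red_base=.03,pin_yellow_base=.03,pin_blue_base=.03,bracket_heel=.06,bracket_toe=.036,stop_face=.036,fixture=0,puck=.03,bracket=.03)
for n,z in Z.items():
  for c in('top','side'):
    for r in bot.mark_of(c,n)[:3]:print(n,c,np.round(r['uv'],1),round(r['confidence'],2),np.round(atz(c,r['uv'],z),4))
E
```

```text
pics
0.1 [ 0.17805549 -0.52016973  0.23067334] [-1.79933420e+02 -1.04133826e-03  1.88962260e+01] [-0.19058051 -0.51030206 -0.31855686] 0.08547754077207909
top [[0.021, -0.98, 0.198, 0.325], [-1.0, -0.021, 0.002, -0.002], [0.002, -0.198, -0.98, 1.445], [0.0, 0.0, 0.0, 1.0]]
side [[-0.999, -0.022, 0.044, 0.557], [-0.049, 0.555, -0.831, 1.233], [-0.007, -0.832, -0.555, 0.909], [0.0, 0.0, 0.0, 1.0]]
pin_green_top top [237.2 194.8] 0.72 [0.5872 0.0623 0.08  ]
pin_green_top top [198.8 244.3] 0.58 [0.4287 0.1765 0.08  ]
pin_green_top side [314.7 226.5] 0.65 [0.4389 0.1936 0.08  ]
pin_red_base top [270.  182.8] 0.72 [ 0.6395 -0.0425  0.03  ]
pin_red_base top [224.6 236.8] 0.46 [0.4582 0.1011 0.03  ]
pin_red_base side [308.9 220.2] 0.72 [0.4486 0.0991 0.03  ]
pin_yellow_base top [251.6 229.3] 0.52 [0.4843 0.0147 0.03  ]
pin_yellow_base side [301.3 207.2] 0.51 [0.4706 0.0286 0.03  ]
pin_blue_base top [273.6 223.9] 0.49 [ 0.5033 -0.0561  0.03  ]
pin_blue_base top [258.4 192.6] 0.2 [ 0.6057 -0.0048  0.03  ]
pin_blue_base side [289.3 193.1] 0.66 [ 0.5101 -0.0544  0.03  ]
bracket_heel top [249.1 1
[... 777 characters left out ...]
.5 204.5] 0.72 [0.5986 0.0263 0.036 ]
stop_face side [291.9 193.4] 0.53 [ 0.5013 -0.0441  0.036 ]
fixture top [231.2 215. ] 0.88 [0.5339 0.0839 0.    ]
fixture side [282.2 219.5] 0.95 [0.5344 0.0602 0.    ]
puck top [269.9 180.5] 0.63 [ 0.6472 -0.042   0.03  ]
puck side [267.  207.4] 0.46 [0.5865 0.0343 0.03  ]
puck side [254.3 197.8] 0.43 [ 0.6324 -0.0205  0.03  ]
bracket top [211.  132.8] 0.97 [0.8083 0.1594 0.03  ]
bracket top [233.2 196.9] 0.88 [0.5895 0.0775 0.03  ]
bracket top [263.7 128.9] 0.82 [ 0.8259 -0.0184  0.03  ]
bracket side [201.  202.5] 0.78 [0.8143 0.0148 0.03  ]
bracket side [219.7 179.6] 0.77 [ 0.7673 -0.1332  0.03  ]
bracket side [193.4 239.5] 0.69 [0.8076 0.2099 0.03  ]
```

```bash
python3 -c "
import cv2,numpy as np
a=[cv2.imread(f'pics/{n}.png') for n in 'ab']
cv2.imwrite('pics/ab.png',cv2.resize(np.vstack(a),(512,768))[:,:])
cv2.imwrite('pics/a2.png',cv2.resize(a[0],(800,600),interpolation=2));cv2.imwrite('pics/b2.png',cv2.resize(a[1],(800,600),interpolation=2))"
```

```text
(no output)
```

View pics/a2.png

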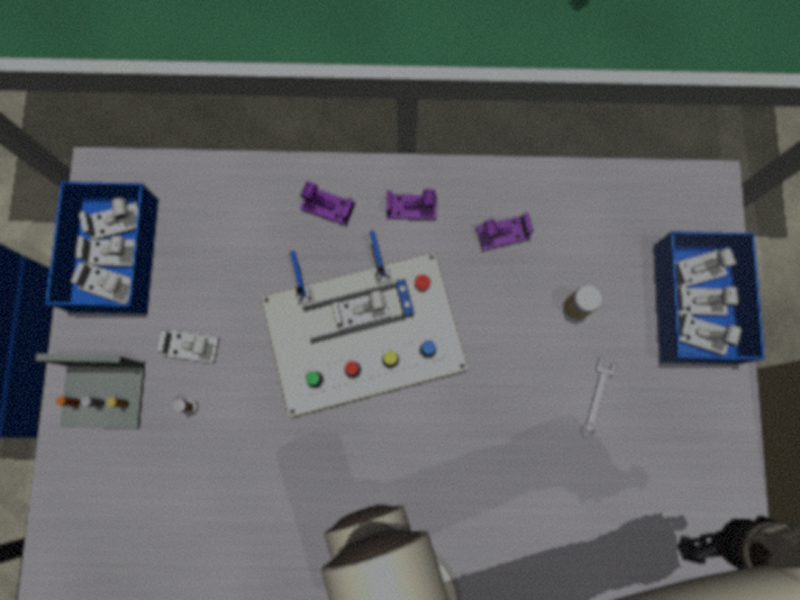

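View pics/b2.png

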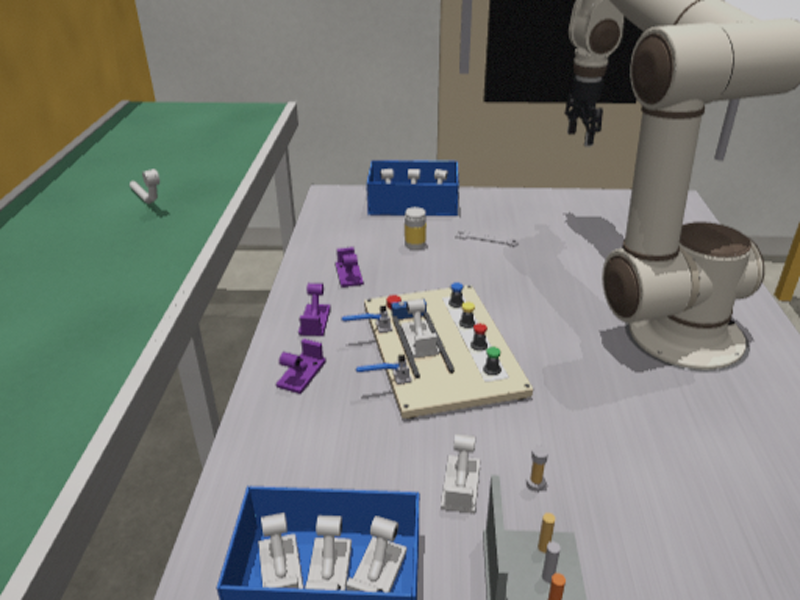

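The top view shows the fixture centred near (231,215), with its bracket at (230,197) and the stop block at (258,192). The caps are green (201,243), red (225,236), yellow (250,229) and blue (274,223). The other castings are the spare at (120,222), the binned ones at both sides, and three purple ones; only the one at (230,197) sits between the rails, so that is the bracket.

Next I fit the fixture pose from cap colours and plate corners in both views.

```bash
python3 - <<'E'
from h import *
from scipy.optimize import least_squares
I={'top':cv2.imread('pics/a.png'),'side':cv2.imread('pics/b.png')}
R={'top':{'g':(201,243),'r':(225,236),'y':(250,229),'b':(274,223)},'side':{'g':(315,227),'r':(307,210),'y':(299,197),'b':(292,184)}}
loc={'g':120,'r':40,'y':-40,'b':-120}
obs=[]
for c in I:
  h=cv2.cvtColor(I[c],cv2.COLOR_BGR2HSV).astype(int)
  for n,(u,v) in R[c].items():
    w=np.s_[v-9:v+10,u-9:u+10];hh,s,vv=[h[w][:,:,i] for i in range(3)]
    lo,hi={'g':(45,85),'r':(-8,8),'y':(22,34),'b':(95,125)}[n]
    hq=np.where(hh>170,hh-180,hh)
    m=((hq>=lo)&(hq<=hi)&(s>110)&(vv>50)).astype(np.uint8)
    k,l,st,ce=cv2.connectedComponentsWithStats(m);j=1+np.argmax(st[1:,4]);uv=ce[j]+[u-9,v-9]
    print(c,n,st[j,4],uv.round(1),atz(c,uv,.077).round(4)); obs.append((c,loc[n],uv))
def f(p):
  r=[]
  for c,y,uv in obs:
    z=.077 if c=='top' else .0755
    cs,sn=np.cos(p[2]),np.sin(p[2]);P=[p[0]+cs*-.07-sn*y/1e3,p[1]+sn*-.07+cs*y/1e3,z]
    q=atz(c,uv,z); r+=list((q-P)[:2]*1e3)
  return r
s=least_squares(f,[.53,.07,.2]);print(s.x,np.degrees(s.x[2]),np.round(s.fun,1))
F=s.x
cs,sn=np.cos(F[2]),np.sin(F[2]);Rm=np.array([[cs,-sn],[sn,cs]])
print('green',F[:2]+Rm@[-.07,.12])
for n,z,U in(('bracket_heel',.06,[('side',(274.4,220.9))]),('bracket',.03,[('top',(233.2,196.9))]),('stop_face',.036,[('top',(257.6,193.1)),('side',(263.5,204.5))])):
  for c,uv in U: print(n,c,(Rm.T@(atz(c,uv,z)[:2]-F[:2])).round(4))
# overlay
for c in I:
  im=cv2.resize(I[c],None,fx=4,fy=4,interpolation=2)
  for y,z in((-.09,.042),(.11,.042)):
    for x in(.015,.075):
      w=F[:2]+Rm@[x,y];p=proj(c,[*w,z])*4+1.5;cv2.circle(im,tuple(p.round().astype(int)),3,(255,0,255),-1)
  for x in(-.13,.13):
    for y in(-.19,.19):
      w=F[:2]+Rm@[x,y];p=proj(c,[*w,.03])*4+1.5;cv2.circle(im,tuple(p.round().astype(int)),3,(0,255,0),-1)
  p=proj(c,[*F[:2],.03])*4;x,y=p.astype(int);cv2.imwrite(f'pics/ov_{c}.png',im[max(0,y-270):y+270,x-300:x+300])
cv2.imwrite('pics/ov.png',np.hstack([cv2.resize(cv2.imread(f'pics/ov_{c}.png'),(400,360)) for c in I]))
E
```

```text
top g 52 [200.3 242.3] [0.4352 0.1726 0.077 ]
top r 58 [224.9 235.5] [0.4579 0.097  0.077 ]
top y 52 [249.3 229. ] [0.4798 0.0214 0.077 ]
top b 56 [273.7 222.5] [ 0.5018 -0.0547  0.077 ]
side g 43 [315.6 225.5] [0.4355 0.1848 0.077 ]
side r 45 [306.9 210.1] [0.4581 0.1076 0.077 ]
side y 38 [299.3 196.3] [0.4797 0.0317 0.077 ]
side b 34 [292.  183.6] [ 0.5025 -0.0445  0.077 ]
[0.53592361 0.08306934 0.28420485] 16.283738267923994 [ 0.1 -6.   0.4 -4.8 -0.1 -3.7 -0.6 -2.9  0.2  4.3  0.4  3.8 -0.3  4.5
  0.   4.9]
green [0.43508436 0.17862793]
bracket_heel side [0.0409 0.0533]
bracket top [ 0.0499 -0.0204]
stop_face top [ 0.0402 -0.1006]
stop_face side [ 0.0443 -0.072 ]
```

View pics/ov_top.png

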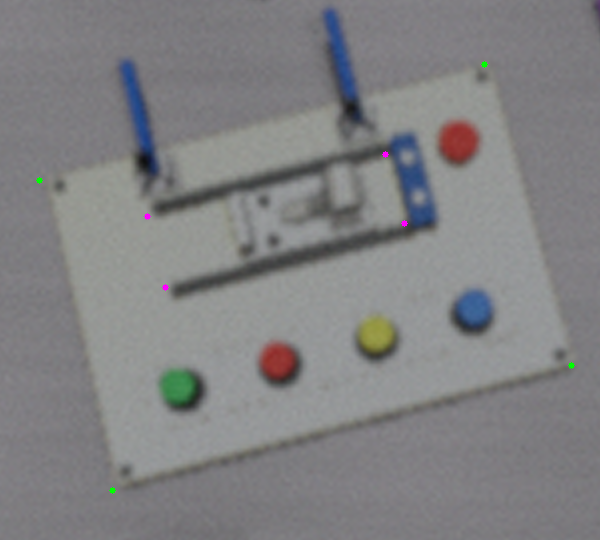

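View pics/ov_side.png

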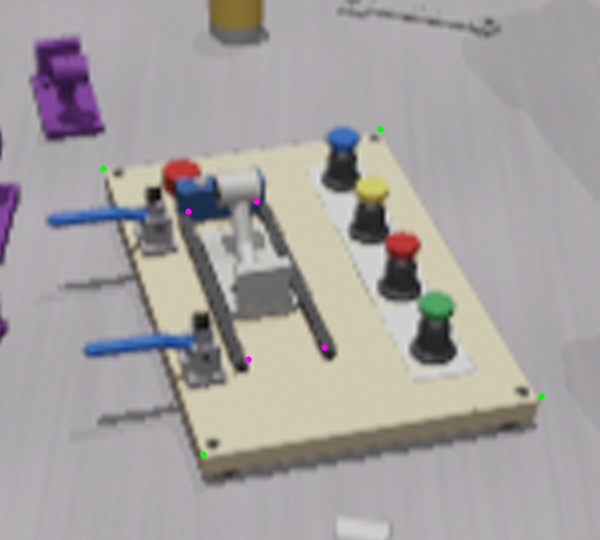

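```bash
python3 -m pendant '[[[3,-2.8,0,0,0,0,0],[3,-2.8,0,0,0,0,0],[3,-2.8,0,0,0,0,0],[3,-2.8,0,0,0,0,0],[3,-2.8,0,0,0,0,0]]]' 20; python3 -c "
from workcell import bot;print(bot.get_obs()['q'])"
```

```text
time: 1.52
ee_pos: [0.274, -0.3394, 0.2276]
tcp_rot: [-179.8, 0.1, 18.3]
wrist_force: [1.8, -1.5, -0.7]
opening: 0.0256
[-5.10869540e+01 -1.03691859e+01 -5.08986523e+00  9.54729558e+01
 -7.22987711e-03  1.10618533e+02]
```

```bash
python3 -c "
import numpy as np
for k in range(15):
  y=np.radians(18.3+5.87*k);print(round(1.85*np.cos(y)+3.54*np.sin(y),1),round(1.85*np.sin(y)-3.54*np.cos(y),1))"
```

```text
2.9 -2.8
3.1 -2.5
3.4 -2.1
3.6 -1.8
3.7 -1.4
3.9 -1.0
3.9 -0.6
4.0 -0.2
4.0 0.2
3.9 0.6
3.9 1.0
3.7 1.4
3.6 1.8
3.4 2.1
3.1 2.5
```

```bash
python3 -m pendant '[[[2.9,-2.8,0,0,0,-0.102,0],[3.1,-2.5,0,0,0,-0.102,0],[3.4,-2.1,0,0,0,-0.102,0],[3.6,-1.8,0,0,0,-0.102,0],[3.7,-1.4,0,0,0,-0.102,0]]]'
python3 -m pendant '[[[3.9,-1.0,0,0,0,-0.102,0],[3.9,-0.6,0,0,0,-0.102,0],[4.0,-0.2,0,0,0,-0.102,0],[4.0,0.2,0,0,0,-0.102,0],[3.9,0.6,0,0,0,-0.102,0]]]'
python3 -m pendant '[[[3.9,1.0,0,0,0,-0.102,0],[3.7,1.4,0,0,0,-0.102,0],[3.6,1.8,0,0,0,-0.102,0],[3.4,2.1,0,0,0,-0.102,0],[3.1,2.5,0,0,0,-0.102,0]]]'
python3 -c "
from workcell import bot;print(bot.get_obs()['q'])"
```

```text
time: 1.93
ee_pos: [0.3675, -0.1535, 0.2287]
tcp_rot: [180.0, -0.1, 48.4]
wrist_force: [1.9, -1.4, -0.3]
opening: 0.0001
time: 2.35
ee_pos: [0.4576, 0.0343, 0.2307]
tcp_rot: [179.6, -0.1, 79.2]
wrist_force: [1.6, -1.2, -0.7]
opening: -0.0
time: 2.77
ee_pos: [0.5427, 0.2245, 0.232]
tcp_rot: [179.5, 0.2, 110.0]
wrist_force: [0.9, 0.2, 1.1]
opening: -0.0001
[22.56530624  9.69576234 15.36600761 95.15626575 -0.19721125 92.52965714]
```

```bash
python3 -m pendant '[[[0,0,3,0,0,0.065,0],[0,0,3,0,0,0,0],[0,0,3,0,0,0,0],[0,0,1.5,0,0,0,0],[0,0,0,0,0,0,0]]]'
python3 - <<'E'
from h import *
save('top','c');save('side','d')
o=bot.get_obs();P=o['ee_pos'];print(P,o['tcp_rot'])
out=[]
for c,n in(('top','c'),('side','d')):
  p=proj(c,P);print(c,p.round(1));im=cv2.resize(cv2.imread(f'pics/{n}.png'),None,fx=5,fy=5,interpolation=2)
  q=(p*5+2).round().astype(int);cv2.circle(im,tuple(q),3,(255,0,255),-1)
  out.append(im[q[1]-200:q[1]+300,q[0]-150:q[0]+250])
cv2.imwrite('pics/cd.png',np.hstack(out))
E
```

```text
time: 3.18
ee_pos: [0.5489, 0.2358, 0.122]
tcp_rot: [179.2, 0.0, 107.2]
wrist_force: [-0.2, -0.2, -0.8]
opening: 0.0001
[0.54974356 0.23591309 0.12539617] [1.79032281e+02 2.64970389e-02 1.07123739e+02]
top [179.3 202.9]
side [278.  222.4]
```

View pics/cd.png

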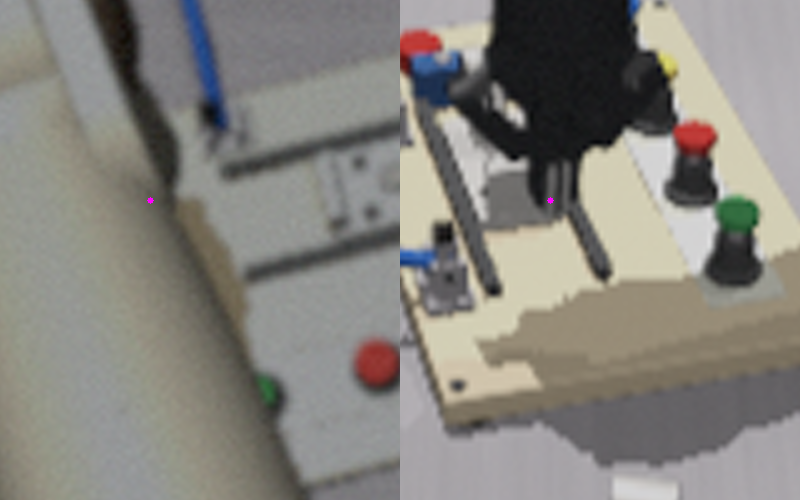

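```bash
python3 -m pendant '[[[0,-1,0,0.017,0,0.014,0],[0,0,2,0,0,0,0],[0,0,2,0,0,0,0],[-1,0,2,0,0,0,0],[-1,0,0,0,0,0,0]]]'
python3 - <<'E'
from h import *
o=bot.get_obs();P=o['ee_pos'];print(P,o['tcp_rot'],o['wrist_force'])
F=[.5359,.0831];a=.2842;R=np.array([[np.cos(a),np.sin(a)],[-np.sin(a),np.cos(a)]]);print(R@(P[:2]-F))
save('side','e')
E
```

```text
time: 3.7
ee_pos: [0.5474, 0.2149, 0.0745]
tcp_rot: [179.4, -0.1, 106.1]
wrist_force: [-0.9, -0.3, -0.1]
opening: 0.0002
[0.54744567 0.2148749  0.07446892] [ 1.79430860e+02 -1.09839914e-01  1.06130506e+02] [-0.914874   -0.28682134 -0.09109259]
[0.04803085 0.12325163]
```

```bash
python3 -m pendant '[[[-1,-0.3,1.8,0.01,0,0,0],[-1,0,0,0,0,0,0],[-1,0,0,0,0,0,0],[0,0,0,0,0,0,0]]]'
python3 - <<'E'
from h import *
o=bot.get_obs();P=o['ee_pos'];print(P,o['tcp_rot'],o['wrist_force'])
F=[.5359,.0831];a=.2842;R=np.array([[np.cos(a),np.sin(a)],[-np.sin(a),np.cos(a)]]);print(R@(P[:2]-F))
im=save('side','f');p=proj('side',P);x,y=p.astype(int)
cv2.imwrite('pics/f2.png',cv2.resize(im[y-50:y+40,x-60:x+60,::-1],(720,540),interpolation=2))
E
```

```text
time: 4.08
ee_pos: [0.5577, 0.182, 0.0681]
tcp_rot: [179.4, -0.1, 105.9]
wrist_force: [0.0, 0.5, -0.9]
opening: 0.0002
[0.55765076 0.18199875 0.06810303] [ 1.79350674e+02 -1.33708254e-01  1.05895275e+02] [ 0.04473124  0.49892383 -0.87258475]
[0.04860844 0.08883287]
```

View pics/f2.png

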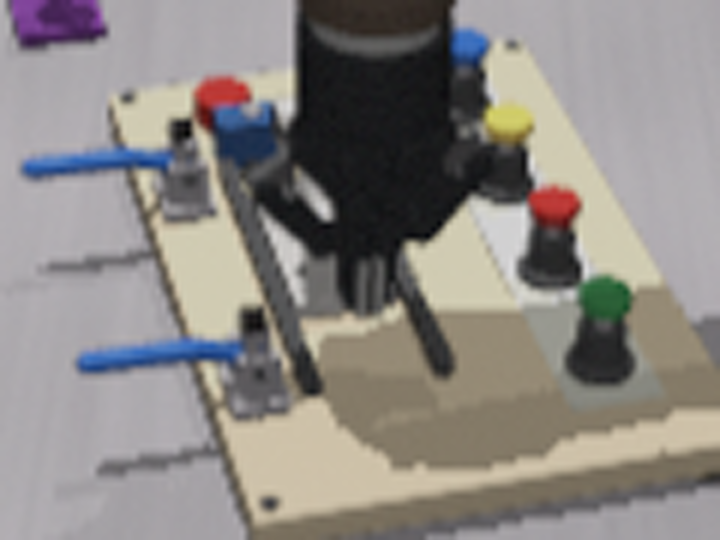

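```bash
python3 -m pendant '[[[0,0.3,0.8,0.01,0,0,0],[0,0,0.5,0,0,0,0],[-0.3,0,0,0,0,0,0],[-0.3,0,0,0,0,0,0],[-0.3,0,0,0,0,0,0]]]'
python3 -m pendant '[[[-0.3,0,0,0,0,0,0],[-0.3,0,0,0,0,0,0],[-0.3,0,0,0,0,0,0]]]'
```

```text
time: 4.55
ee_pos: [0.5651, 0.1763, 0.0576]
tcp_rot: [179.7, -0.2, 105.9]
wrist_force: [0.5, -0.3, 1.1]
opening: -0.0002
time: 4.8
ee_pos: [0.5675, 0.167, 0.0574]
tcp_rot: [179.7, -0.2, 106.0]
wrist_force: [-0.1, 0.6, 0.6]
opening: -0.0001
```

```bash
python3 -m pendant '[[[0,-0.4,0.2,0,0,0,0],[-0.3,0,0,0,0,0,0],[-0.3,0,0,0,0,0,0]]]'
python3 - <<'E'
from h import *
o=bot.get_obs();P=o['ee_pos'];print(P,o['wrist_force'])
F=[.5359,.0831];a=.2842;R=np.array([[np.cos(a),np.sin(a)],[-np.sin(a),np.cos(a)]]);print(R@(P[:2]-F), R@o['wrist_force'][:2])
im=save('side','g');x,y=proj('side',P).astype(int)
print([ (np.round(r['uv'],1),round(r['confidence'],2)) for r in bot.mark_of('side','bracket_heel')])
cv2.imwrite('pics/g2.png',cv2.resize(im[y-30:y+30,x-40:x+40,::-1],(800,600),interpolation=2))
E
```

```text
time: 5.05
ee_pos: [0.5651, 0.1592, 0.0552]
tcp_rot: [179.7, -0.2, 106.0]
wrist_force: [-0.3, 0.1, -0.2]
opening: -0.0
[0.56510213 0.15919807 0.05523481] [-0.26488987  0.13135477 -0.18671687]
[0.04936783 0.06485752] [-0.21743364  0.20035801]
[(array([201.3, 223.1]), 0.91), (array([198.7, 203.6]), 0.68), (array([273.2, 217.4]), 0.56)]
```

View pics/g2.png

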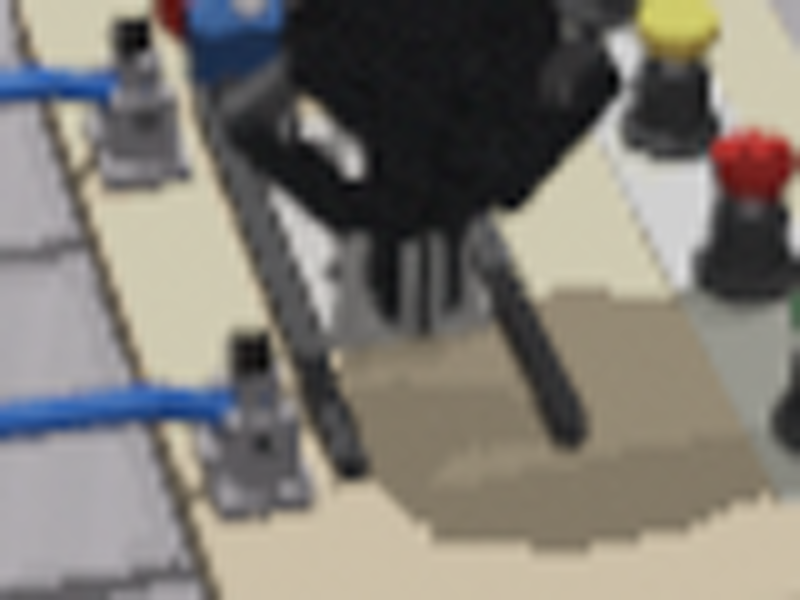

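The finger (columns 372–465) is centred on the bracket foot (330–495) and just behind the heel. I start the push.

```bash
for i in 1; do python3 -m pendant '[[[-0.3,0,0,0,0,0,0],[-0.3,0,0,0,0,0,0],[-0.3,0,0,0,0,0,0],[-0.3,0,0,0,0,0,0]]]'; python3 -m pendant '[[[-0.3,0,0,0,0,0,0],[-0.3,0,0,0,0,0,0],[-0.3,0,0,0,0,0,0],[-0.3,0,0,0,0,0,0]]]';done
```

```text
time: 5.48
ee_pos: [0.5687, 0.1474, 0.0554]
tcp_rot: [179.7, -0.3, 106.0]
wrist_force: [-0.1, 3.0, -0.7]
opening: -0.0001
time: 5.82
ee_pos: [0.5722, 0.1354, 0.0554]
tcp_rot: [179.7, -0.4, 106.0]
wrist_force: [-0.7, 2.4, 0.7]
opening: -0.0003
```

```bash
python3 -m pendant '[[[-0.3,0,0,0,0,0,0],[-0.3,0,0,0,0,0,0]]]';python3 -m pendant '[[[-0.2,0,0,0,0,0,0],[-0.2,0,0,0,0,0,0]]]';python3 -m pendant '[[[-0.2,0,0,0,0,0,0]]]'
```

```text
time: 5.98
ee_pos: [0.5741, 0.1291, 0.0554]
tcp_rot: [179.7, -0.4, 106.0]
wrist_force: [-0.4, 2.6, 0.8]
opening: -0.0
time: 6.15
ee_pos: [0.5753, 0.1247, 0.0554]
tcp_rot: [179.7, -0.4, 106.0]
wrist_force: [-1.8, 4.2, 1.3]
opening: 0.0003
time: 6.23
ee_pos: [0.5752, 0.1244, 0.0556]
tcp_rot: [179.7, -0.6, 106.1]
wrist_force: [-10.2, 21.9, 6.1]
opening: -0.0001
```

```bash
python3 -m pendant '[[[0.2,0,0,0,0,0,0],[0.3,0,0,0,0,0,0],[1,0,0,0,0.005,0,0],[2,0,0,0,0,0,0],[2,0,-1,0,0,0,0]]]';python3 -m pendant '[[[0,0,-3,0,0,0,0],[0,0,-3,0,0,0,0],[0,0,-3,0,0,0,0],[0,0,0,0,0,0,0]]]'
python3 - <<'E'
from h import *
im=save('side','i');it=save('top','j')
cv2.imwrite('pics/ij.png',np.hstack([cv2.resize(im[165:245,230:310,::-1],(400,400),interpolation=2),cv2.resize(it[165:225,205:265,::-1],(400,400),interpolation=2)]))
E
```

```text
time: 6.65
ee_pos: [0.5594, 0.1752, 0.0645]
tcp_rot: [179.9, -0.8, 105.8]
wrist_force: [-0.4, -0.5, 0.2]
opening: -0.0002
time: 6.98
ee_pos: [0.5569, 0.1783, 0.1573]
tcp_rot: [-180.0, -0.8, 106.0]
wrist_force: [0.9, 0.1, 0.6]
opening: 0.0001
```

View pics/ij.png

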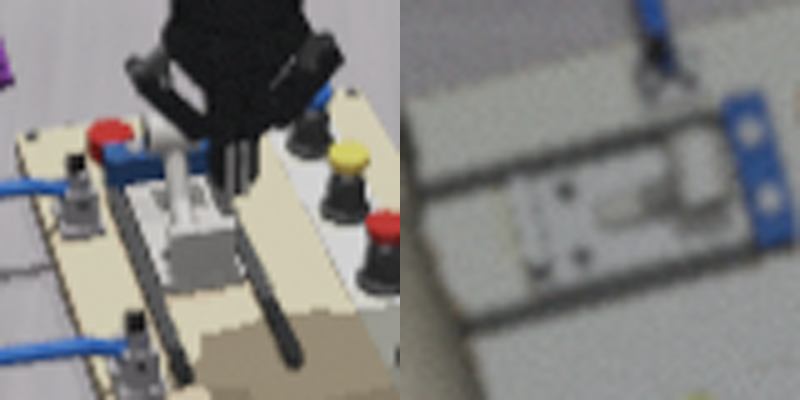

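The bracket toe now meets the blue stop in both views. The side view shows the foot running up to the block at about (105–240, 160), and the top view shows no visible gap near (750,240). Next is the green pin.

```bash
python3 -m pendant '[[[1.0,-3.9,0,0,0.01,0,0],[1.0,-3.9,0,0,0,0,0],[1.0,-3.9,0,0,0,0,0],[0,0,0,0,0,0,0],[0,0,0,0,0,0,0]]]'
python3 - <<'E'
from h import *
o=bot.get_obs();P=np.array(o['ee_pos']);print(P,o['tcp_rot'],o['wrist_force'])
d=np.array([.4355,.176])-P[:2];a=np.radians(o['tcp_rot'][2]);print('tool cm',100*(d@[np.cos(a),np.sin(a)]),100*(d@[np.sin(a),-np.cos(a)]))
E
```

```text
time: 7.5
ee_pos: [0.4279, 0.1731, 0.1411]
tcp_rot: [-178.7, -1.2, 105.8]
wrist_force: [0.7, 0.2, -0.0]
opening: -0.0001
[0.42794593 0.17309029 0.1411268 ] [-178.66337859   -1.20693158  105.82915583] [ 0.68650883  0.20047022 -0.00347337]
tool cm 0.07388527559517573 0.8061297862515607
```

```bash
python3 -m pendant '[[[0.1,0.8,0,-0.023,-0.021,0,0],[0,0,1.5,0,0,0,0],[0,0,1,0,0,0,0],[0,0,0,0,0,0,0]]]'
python3 - <<'E'
from h import *
o=bot.get_obs();P=np.array(o['ee_pos']);print(P,o['tcp_rot'],o['wrist_force'])
d=np.array([.4355,.176])-P[:2];a=np.radians(o['tcp_rot'][2]);print('tool cm',100*(d@[np.cos(a),np.sin(a)]),100*(d@[np.sin(a),-np.cos(a)]))
im=save('side','k');x,y=proj('side',P).astype(int)
cv2.imwrite('pics/k2.png',cv2.resize(im[y-30:y+30,x-40:x+40,::-1],(800,600),interpolation=2))
E
```

```text
time: 7.83
ee_pos: [0.4381, 0.1768, 0.1132]
tcp_rot: [179.8, 0.3, 105.8]
wrist_force: [-0.2, -0.7, -1.4]
opening: 0.0002
[0.43807212 0.17677806 0.11323535] [179.79091169   0.26356488 105.78366165] [-0.24209877 -0.73040537 -1.36401852]
tool cm -0.004909590901907581 -0.2686777119472078
```

View pics/k2.png

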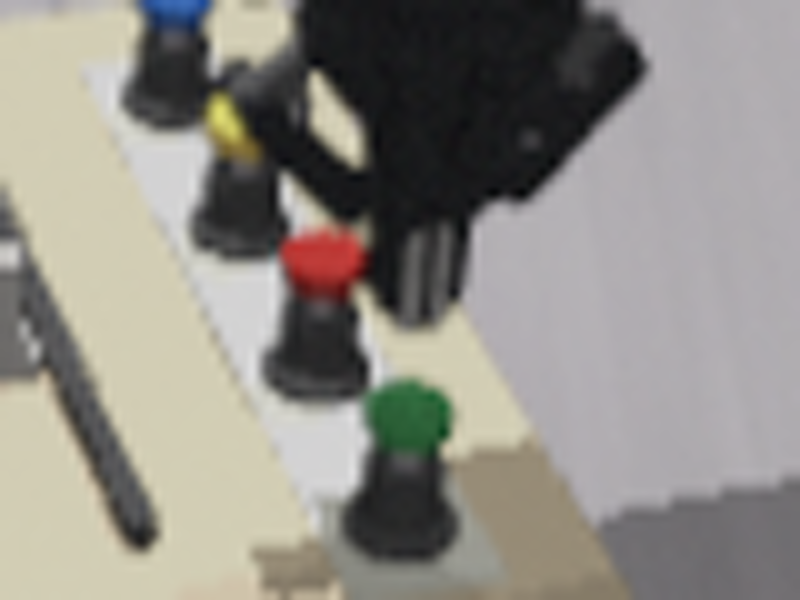

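```bash
python3 - <<'E'
from h import *
from scipy.optimize import least_squares
P=np.array(bot.get_obs()['ee_pos']);p=proj('side',P);o=p.astype(int)-[40,30]
seen=np.array([420,307])/10+o-.5;cap=np.array([409,404])/10+o-.5
off=seen-p;print('offset',off)
s=least_squares(lambda q:proj('side',[q[0],q[1],.08])+off-cap,P[:2]);print(s.x)
d=s.x-P[:2];a=np.radians(105.8);print('tool cm',100*(d@[np.cos(a),np.sin(a)]),100*(d@[np.sin(a),-np.cos(a)]))
E
```

```text
offset [1.12250683 0.0892963 ]
[0.43938986 0.18068737]
tool cm 0.34085997108724386 0.229050056155866
```

```bash
python3 -m pendant '[[[0.3,0.1,1,0,0,0,0],[0,0,1,0,0,0,0],[0,0,0.4,0,0,0,0],[0,0,0,0,0,0,0]]]'; python3 -m pendant '[[[0,0,0.3,0,0,0,0],[0,0,0.2,0,0,0,0]]]'
```

```text
time: 8.22
ee_pos: [0.44, 0.1805, 0.0877]
tcp_rot: [179.8, 0.3, 105.7]
wrist_force: [-0.1, -0.3, 0.5]
opening: 0.0004
time: 8.38
ee_pos: [0.4403, 0.1805, 0.0824]
tcp_rot: [179.8, 0.3, 105.7]
wrist_force: [0.7, 0.1, -0.1]
opening: 0.0002
```

```bash
python3 -m pendant '[[[0,-0.1,0.2,0,0,0,0],[0,0,0.2,0,0,0,0]]]'; python3 -m pendant '[[[0,0,0.2,0,0,0,0],[0,0,0.2,0,0,0,0]]]'; python3 -m pendant '[[[0,0,0.2,0,0,0,0]]]'
```

```text
time: 8.55
ee_pos: [0.4395, 0.1802, 0.0785]
tcp_rot: [179.7, 0.3, 105.7]
wrist_force: [-1.6, 0.2, 1.8]
opening: -0.0002
time: 8.72
ee_pos: [0.4395, 0.1802, 0.0749]
tcp_rot: [179.7, 0.3, 105.7]
wrist_force: [-1.7, -0.9, 4.8]
opening: -0.0001
time: 8.8
ee_pos: [0.4395, 0.1802, 0.0731]
tcp_rot: [179.7, 0.3, 105.7]
wrist_force: [-2.6, -0.3, 5.3]
opening: -0.0
```

```bash
python3 -m pendant '[[[0,0,0.15,0,0,0,0]]]'; python3 -m pendant '[[[0,0,0.15,0,0,0,0]]]'; python3 -m pendant '[[[0,0,0.1,0,0,0,0]]]'
```

```text
time: 8.88
ee_pos: [0.4395, 0.1802, 0.0717]
tcp_rot: [179.6, 0.3, 105.7]
wrist_force: [-2.3, -1.4, 5.9]
opening: 0.0001
time: 8.97
ee_pos: [0.4395, 0.1802, 0.0704]
tcp_rot: [179.6, 0.3, 105.7]
wrist_force: [-2.2, -1.0, 4.9]
opening: -0.0001
time: 9.05
ee_pos: [0.4396, 0.1802, 0.0699]
tcp_rot: [179.6, 0.3, 105.7]
wrist_force: [-6.1, -2.2, 15.3]
opening: -0.0003
```

The force jumped from about 6 N to 15 N at z = 0.0699, so the pin is on its end stop. I release it slowly and retreat upwards.

```bash
python3 -m pendant '[[[0,0,0.05,0,0,0,0]]]'; python3 -m pendant '[[[0,0,-0.3,0,0,0,0],[0,0,-0.4,0,0,0,0],[0,0,-0.5,0,0,0,0],[0,0,-1,0,0,0,0],[0,0,-2.5,0,0,0,0]]]'; python3 -m pendant '[[[-0.5,-3.5,-2,0,0,0,0],[-0.5,-3.5,-2,0,0,0,0],[-0.5,-3.5,-2,0,0,0,0],[0,-3,-2,0,0,0,0],[0,0,0,0,0,0,0]]]'
python3 - <<'E'
from h import *
im=save('side','l');it=save('top','m')
x,y=proj('side',[.5,.09,.05]).astype(int);X,Y=proj('top',[.5,.09,.05]).astype(int)
cv2.imwrite('pics/lm.png',np.hstack([cv2.resize(m[v-45:v+45,u-45-s:u+45-s,::-1],(400,400),interpolation=2) for m,u,v,s in((im,x,y,0),(it,X,Y,-5))]))
E
```

```text
time: 9.13
ee_pos: [0.4396, 0.1802, 0.07]
tcp_rot: [179.6, 0.3, 105.7]
wrist_force: [-4.4, -1.0, 8.8]
opening: -0.0002
time: 9.55
ee_pos: [0.4375, 0.1795, 0.1149]
tcp_rot: [179.9, 0.3, 105.7]
wrist_force: [0.9, 0.3, 0.1]
opening: -0.0001
time: 9.97
ee_pos: [0.308, 0.1274, 0.202]
tcp_rot: [179.9, 0.3, 105.7]
wrist_force: [0.4, -0.5, 0.0]
opening: 0.0002
```

View pics/lm.png

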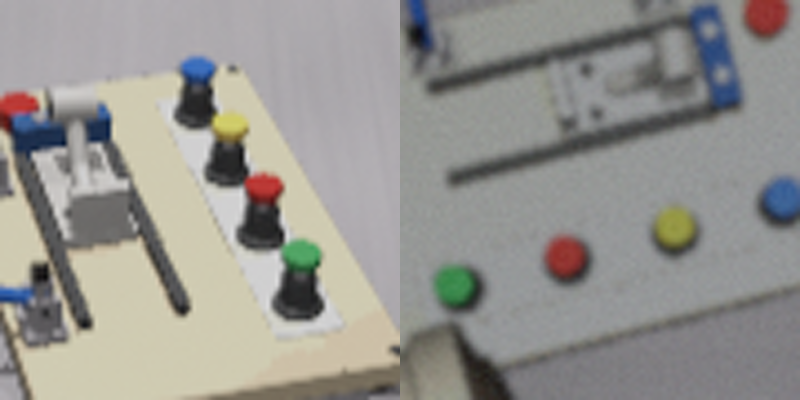

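```bash
python3 -c "
from workcell import bot
print(bot.get_obs()['wrist_force']);print(bot.job_done())"
```

```text
[ 0.2490987  -0.11124233 -0.80650567]
the job is handed in; nothing more can be done
None
```

The job is done and handed in at about 10 s of the 42 s allowed; handing in reported no verdict.

- **Bracket:** I pushed it by its heel with closed fingertips for about 30 mm, at roughly 3 N. The force then jumped to about 24 N with no further motion, so it met the stop block. After I backed off, both cameras showed it against the stop with no visible gap.
- **Green pin:** I pressed it only after that, down to z = 0.070 m, a full 10 mm. The force rose from about 6 N to 15 N at the end stop. After release, the last picture shows the cap up again.
- **Finish:** The hand ended clear at z ≈ 0.20 m with under 1 N on the wrist. The fixture, its pins and the bracket looked right in the last crops, but I did not look again at the loose things on the table.

**Disagreement:** the two cameras differed by about 9–12 mm along y for the pin positions. I aimed at the green cap using where the fingertips appeared in the side picture. The press may therefore have been a few millimetres off the cap's centre.

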